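Unstopper the wide tube for washing up

ROBOT

A 6-joint arm with a two-finger parallel gripper is mounted at the origin on the work surface. World frame = base frame: x ahead of the robot, y to its left, z up, the work surface at z = 0. Lengths are in m, angles in rad, forces in N, time in s.
With the tool pointing down it reaches from about 0.35 to 0.775 m from the base axis. Payload 7.3 kg.
Tool frame: the origin (TCP) lies at the very end of the fingers, on their centre line; the grasp point (between the pads) lies 19 mm behind it (robot.tcp_to_grasp is the distance from the TCP to the grasp point, in m); z points along the fingers, y is the direction in which the jaws open and shut (so a half turn about z gives the same grasp; the last joint's range is limited). The gripper opens to 92 mm and grips with 3 to 60 N. Pads are 19 mm wide; open, the fingers measure 130 mm over their backs; the gripper's body (75 mm by 190 mm) begins 47 mm behind the grasp point.
Start: joints at [1.178, 0.342, 1.524, -0, 1.275, -0.146], TCP at [0.128, 0.509, 0.227] pointing down, gripper open.
Joint ranges: [-2.53, 2.53], [-0.77, 2.02], [0.04, 2.7], [-1, 4.14], [0.28, 2.66], [-3.11, 3.11]. Speed limits (rad/s): [2.57, 2.57, 3.14, 3.14, 3.14, 3.14].

INTERFACE

Orientations are given as [roll, pitch, yaw] about the fixed x, y, z axes, in that order (R = Rz(yaw) Ry(pitch) Rx(roll)).
In Python, from cell import robot gives the robot as it stands.
- The arm moves only by the tool arm_command, never from a script. Its argument "motion" is a list that holds one entry, the list of rows, each a list of 7 numbers: the turn, a rotation vector about the tool's x, y, z in units of 90 degrees (1.0 is 90 degrees), then the shift along the tool's x, y, z in units of 30 cm (1.0 is 30 cm), then the opening, from -1 (shut) to 1 (fully open). In form: [[[wx, wy, wz, tx, ty, tz, grip], ...]]. A call has 1 to 8 rows; each row is the pose to reach, as a shift and turn from the pose commanded when the call began, along the tool's axes at that moment; what a row does not reach only later rows make up. A row lasts 1/10 s, in which the tool goes at most 50 mm and 8.59 degrees, less where a joint would pass 70% of its speed; a pose out of reach is approached as far as the arm can. A call with a number of a shift or a turn outside -1 to 1 is refused whole. A call with a gripper value outside its range is refused whole. The fingers move at their own pace and stop on an object; "grip_force" is the grip in N (left out, the last holds). Time passes only in rows, so rows that repeat a pose let the fingers close. It gives the time, the measured TCP pose, the force and the opening at its end, in the units of the state.
- robot.observe(): the state, without advancing time (a new reading comes with each control period).
- robot.read_camera(name): name is "scene" or "top" or "wrist"; returns a dict with "image" (480x640x3 uint8, red, green, blue), "z_map" (480x640 float32, m along the optical axis (not along the pixel's ray), 0 where there is no reading), "fov_y" (degrees; the focal length in pixels is half the picture's height over the tangent of half this angle, whatever the lens; pixels are square), "cx", "cy" (the principal point, pixels), "cam_to_world" (4x4, takes a point from camera to world coordinates). Camera axes: x right, y down, z forward; pixel columns grow to the right and rows downward; lengths in m; the calibration is good to about 2 mm. A picture is of the moment at which its call begins.
- robot.hand_in(): hands the job in, once; it reports no verdict.
The state is a dict: "time": time; "qpos": joint angles; "qvel": joint speeds; "joint_efforts": joint torques, N m; "tool_pos": TCP position; "tool_rot": TCP orientation; "contact_force": force on the tool from outside, world axes, zero at the start; "torque": the same for the moment, N m; "opening": finger opening in m.
Only numpy, scipy, OpenCV 4.12 (cv2) and the standard library are available. Lean on these libraries where they do the work, as an engineer would, in place of code of your own. Each camera call takes 0.05 s, during which the arm holds its last target.

TASK

In the wooden rack, take hold of the stopper of the wide glass tube by its flat tab and rock it clearly (about ten degrees) along the rack, first over to the robot's left, then, having eased it up about half-way, over to the right, and so work it out of the tube. Leave the pulled stopper lying or standing in the blue tray, and leave the stopper of the slim tube in its place.

Things in the scene. Friction and masses are not known exactly. Their poses are not given: they have to be found in the camera images.
- wide_stopper_grip (a point): Centre of the tab of the wide tube's white stopper. Tab 22 mm thick in x (grip across it), 32 mm wide in y (along the rack), 40 mm high; below it a round shank, 22 mm diameter, 26 mm long, foot 46 mm below this point. Home: 20 mm of shank in the tube, this point 26 mm above the rim. A rubber sleeve grips it: 10-20 N draws it up, it tilts 15 deg about a point 12 mm below the rim. About 40 g.
- wide: Wide glass tube, 40 mm outside diameter, fixed in the wooden rack (90 x 290 mm, 85 mm high). Origin: centre of its underside, 18 mm above the bench; rim 125 mm above it. z up, x across the rack, away from the robot within 0.3 rad, y along the row, to the robot's left. Three equally high tubes stand 90 mm apart along y in varying order: wide (stoppered), slim (stoppered), open.
- slim_stopper_grip (a point): Centre of the pull tab of the slim tube's stopper, to be left alone: the same white stopper but thinner, tab 14 mm by 24 mm by 40 mm high, in a tube of 25 mm outside diameter.
- tray: Open blue plastic tray, fixed on the bench, 220 mm along its x, 170 mm along its y, 50 mm high, walls and floor 4 mm thick, empty. Origin at the centre of its underside, z up.
There are look-alikes about, which are no part of the job. Leave any green or orange look-alike of the part that bears wide_stopper_grip alone.

How it is judged:
On the way, in this order (a step that is already met when the one before it is completed fails the run):
1. still in the tube, rocked left by 5 degrees or more (angle between wide_stopper_grip's own z axis and vertical above 0.087 rad and y of wide in the frame of wide_stopper_grip above 0.008 m and z of wide_stopper_grip in the frame of wide below 0.17 m and horizontal distance between wide_stopper_grip and wide below 0.025 m), for 0.1 s.
2. drawn up 4 mm or more but still in the tube, rocked right by 5 degrees or more (angle between wide_stopper_grip's own z axis and vertical above 0.087 rad and y of wide in the frame of wide_stopper_grip below -0.008 m and z of wide_stopper_grip in the frame of wide between 0.155 and 0.17 m and horizontal distance between wide_stopper_grip and wide below 0.025 m), for 0.1 s.
3. the stopper is out of the tube, above the rim (z of wide_stopper_grip in the frame of wide above 0.178 m), for 0.1 s.
At the end, for the whole second after the job is handed in: the wide tube's stopper rests inside the blue tray (tab centre within the tray's walls and under 60 mm high, at rest), and the slim tube's stopper is within 10 mm of where it was (x of wide_stopper_grip in the frame of tray between -0.107 and 0.107 m and y of wide_stopper_grip in the frame of tray between -0.082 and 0.082 m and height (world z) of wide_stopper_grip below 0.06 m and linear speed of wide_stopper below 0.02 m/s and distance of slim_stopper_grip from where it was at the start of the episode below 0.01 m); the robot touches nothing.
It fails at once if the slim tube's stopper is moved by more than 10 mm (distance of slim_stopper_grip from where it was at the start of the episode above 0.01 m).
It also fails if it takes over 45 s, if anything falls off the work surface, if the arm or the gripper's body presses on something with over 40 N, if the wrist force passes 120 N, or if a joint passes its speed limit or range.

## Working session

There is one attempt and no reset: what is moved stays moved. The work goes in short steps, Python scripts to look and compute and a tool call to move; the robot and the scene stay as the last step left them, time stands still between calls to the robot, and variables do not carry over. Pictures are saved under pics/ and viewed, and the job is handed in when it is done.

Besides the shell and the picture viewer there is one more tool, called after "Request:" by a JSON object that holds its "api" and its "payload". arm_command: Moves the arm, as the interface text tells. Its arguments: {"type":"object","properties":{"motion":{"type":"array"},"grip_force":{"type":"number"}},"required":["motion"]}

```bash
ls; mkdir -p pics
python3 - <<'E'
from cell import robot
import cv2,numpy as np
s=robot.observe();print({k:np.round(v,3).tolist() for k,v in s.items()})
for n in ["scene","top","wrist"]:
    c=robot.read_camera(n);cv2.imwrite(f"pics/{n}0.png",c["image"][:,:,::-1]);np.savez(f"{n}0.npz",**c)
    print(n,c["fov_y"],c["cx"],c["cy"],np.round(c["cam_to_world"],3).tolist())
E
```

```text
pics
{'time': 0.0, 'qpos': [1.178, 0.343, 1.525, -0.0, 1.275, -0.146], 'qvel': [0.0, 0.002, 0.002, 0.0, -0.0, 0.0], 'joint_efforts': [-0.002, -43.125, -24.422, 0.072, 0.056, -0.0], 'tool_pos': [0.128, 0.509, 0.226], 'tool_rot': [-3.14, -0.0, 2.895], 'contact_force': [0.169, 0.446, -0.134], 'torque': [-0.002, -0.011, -0.06], 'opening': 0.091}
scene 51.632257738515094 314.535050218636 243.94164608561022 [[0.368, 0.744, -0.558, 0.967], [0.93, -0.294, 0.221, -0.193], [0.0, -0.6, -0.8, 0.787], [0.0, 0.0, 0.0, 1.0]]
top 50.00217338506763 328.0065471568578 232.63942741247553 [[0.028, -0.996, 0.086, 0.417], [-1.0, -0.028, 0.003, -0.014], [-0.0, -0.086, -0.996, 1.171], [0.0, 0.0, 0.0, 1.0]]
wrist 61.05470521658123 317.6688669292848 248.69863966581622 [[0.244, 0.933, 0.264, 0.056], [0.97, -0.234, -0.068, 0.527], [-0.002, 0.272, -0.962, 0.384], [0.0, 0.0, 0.0, 1.0]]
```

View pics/scene0.png

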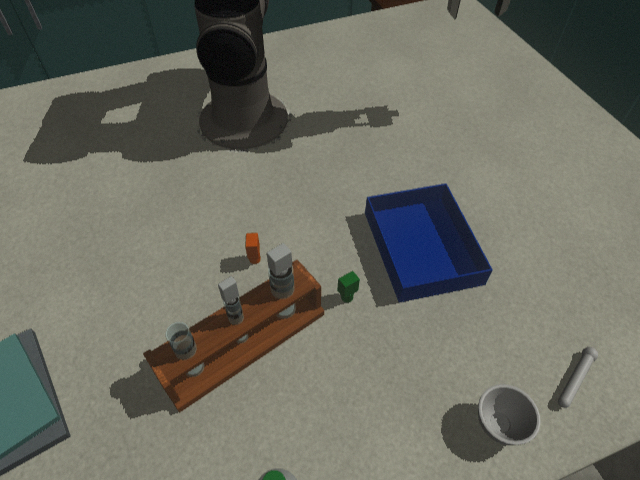

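View pics/top0.png

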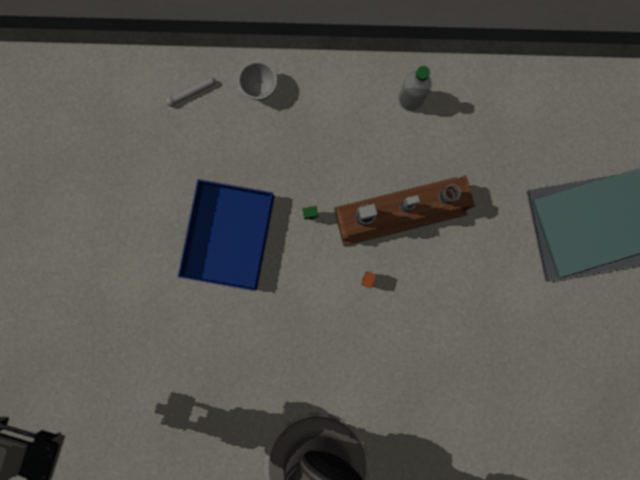

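The stoppered tubes with white tabs are at (367,212) and (411,202) in the top picture, or (280,260) and (230,290) in the scene picture. The open tube is at (451,193). The wide one is the thicker tab at (367,212). The green (310,212) and orange (369,280) blocks are look-alikes. I'll confirm this in a crop and measure.

```bash
cat > h.py <<'E'
import numpy as np,cv2
def pts(c):
    z=c["z_map"];f=240/np.tan(np.radians(float(c["fov_y"]))/2)
    v,u=np.mgrid[0:480,0:640]
    P=np.stack([(u-c["cx"])*z/f,(v-c["cy"])*z/f,z,np.ones_like(z)],-1)@np.array(c["cam_to_world"]).T
    P=P[...,:3].copy();P[z==0]=np.nan;return P
def rect(xy):
    (c,s,a)=cv2.minAreaRect((xy*1000).astype(np.float32));return np.round(c,1),np.round(s,1),round(a,1)
E
python3 - <<'E'
from h import *
for n in ["top","scene"]:
    c=dict(np.load(n+"0.npz"));P=pts(c);im=c["image"].astype(int);hsv=cv2.cvtColor(c["image"],cv2.COLOR_RGB2HSV)
    x,y,z=P[...,0],P[...,1],P[...,2]
    reg=(x>.3)&(x<.65)&(y>-.4)&(y<.1)
    m=(z>.155)&(z<.21)&reg
    k,l,st,ce=cv2.connectedComponentsWithStats(m.astype(np.uint8))
    for i in range(1,k):
        if st[i,4]<15: continue
        q=P[l==i];zt=np.percentile(q[:,2],90);t=q[q[:,2]>zt-.006]
        print(n,"tab",ce[i].round(),st[i,4],"ztop",zt.round(4),"top",rect(t[:,:2]),t.mean(0).round(4),"all",q.mean(0).round(4))
    m=(hsv[...,0]>5)&(hsv[...,0]<18)&(hsv[...,1]>120)&(z>.078)&(z<.092)&reg
    k,l,st,ce=cv2.connectedComponentsWithStats(m.astype(np.uint8));i=1+np.argmax(st[1:,4])
    print(n,"rack",rect(P[m][:,:2]))
    m=(hsv[...,0]>105)&(hsv[...,0]<128)&(hsv[...,1]>150)&(z>.042)&(z<.058)
    print(n,"tray rim",m.sum(),rect(P[m][:,:2]))
a=cv2.imread("pics/top0.png")[160:300,290:490];b=cv2.imread("pics/scene0.png")[215:415,130:370]
cv2.imwrite("pics/crop.png",np.vstack([cv2.resize(a,(600,280),interpolation=2)[:, :],cv2.resize(b,(600,320),interpolation=2)]))
E
```

```text
top tab [412. 200.] 126 ztop 0.1904 top (array([ 570.1, -173. ]), array([13.6, 23.7]), 16.4) [ 0.5701 -0.1731  0.1889] all [ 0.5686 -0.1718  0.1835]
top tab [368. 212.] 228 ztop 0.1905 top (array([546.1, -87. ]), array([22.1, 32.2]), 15.9) [ 0.5459 -0.0868  0.1885] all [ 0.5444 -0.0862  0.1854]
top rack (array([ 568.7, -173.2]), array([ 67.9, 288. ]), 15.4)
top tray rim 472 (array([503.5, 212.3]), array([169. , 214.8]), 81.6)
scene tab [279. 258.] 552 ztop 0.1904 top (array([544.3, -83.2]), array([23.7, 32.3]), 13.8) [ 0.5455 -0.0839  0.1892] all [ 0.5488 -0.0847  0.1801]
scene tab [228. 288.] 358 ztop 0.1901 top (array([ 568.2, -169.9]), array([15.3, 24.4]), 17.3) [ 0.5694 -0.1702  0.1889] all [ 0.5718 -0.1702  0.1786]
scene rack (array([ 569.7, -170.1]), array([ 69. , 288.3]), 15.2)
scene tray rim 647 (array([503.5, 217.3]), array([170.7, 220.7]), 81.3)
```

View pics/crop.png

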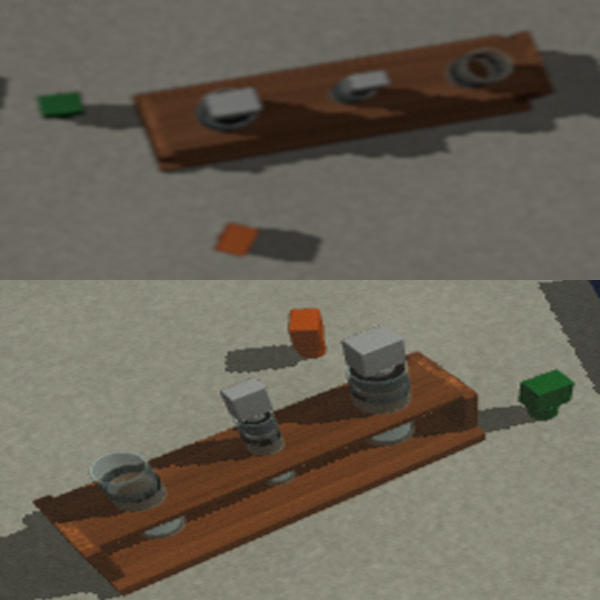

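Confirmed: the wide stopper is the white 22x32 mm tab at the left end, in the fat tube. The slim tab measures 14x24 mm. Averaging the two views gives tab centre ≈ (0.5455, -0.0855, 0.169), rack yaw ≈ 0.27, and tray centre ≈ (0.5035, 0.215).

```bash
cat > d.py <<'E'
import sys,numpy as np
from cell import robot
from scipy.spatial.transform import Rotation as R
# x y z yaw -> tool-frame delta in units from the measured pose
def show(p,yaw):
    s=robot.observe();A=R.from_euler('xyz',s['tool_rot']);B=R.from_euler('xyz',[np.pi,0,yaw])
    w=(A.inv()*B).as_rotvec()/(np.pi/2);t=A.inv().apply(np.array(p)-s['tool_pos'])/.3
    print(np.round(w,4),np.round(t,4),'dist',np.linalg.norm(t)*.3,'pos',np.round(s['tool_pos'],4),np.round(s['tool_rot'],4),'q',np.round(s['qpos'],3))
if __name__=="__main__":
    a=[float(v) for v in sys.argv[1:]];show(a[:3],a[3])
E
python3 d.py .37 .23 .28 2.35
```

```text
[-7.000e-04  1.000e-04  3.468e-01] [-1.0088 -0.7045 -0.1786] dist 0.37300807668125147 pos [0.1281 0.5088 0.2262] [-3.1405e+00 -2.0000e-04  2.8948e+00] q [ 1.178  0.343  1.525 -0.     1.275 -0.146]
```

Request:
{"api": "arm_command", "payload": {"motion": [[[0, 0, 0.1, -0.16, -0.1, -0.1, 1], [0, 0, 0.2, -0.3, -0.2, -0.18, 1], [0, 0, 0.3, -0.45, -0.3, -0.18, 1], [0, 0, 0.35, -0.6, -0.4, -0.18, 1], [0, 0, 0.35, -0.75, -0.5, -0.18, 1], [0, 0, 0.35, -0.9, -0.6, -0.18, 1], [0, 0, 0.35, -1, -0.7, -0.18, 1], [0, 0, 0.35, -1, -0.7, -0.18, 1]]], "grip_force": 50}}

```text
time: 0.95
tool_pos: [0.3693, 0.2294, 0.2806]
tool_rot: [-3.141, 0.001, 2.343]
contact_force: [0.1, 0.0, -0.4]
opening: 0.0918
```

```bash
python3 d.py .5455 -.0855 .27 1.843
```

```text
[-1.000e-04  4.000e-04  3.181e-01] [-1.1618 -0.3114  0.0361] dist 0.3610096417291971 pos [0.3693 0.2294 0.2806] [-3.1412e+00  6.0000e-04  2.3426e+00] q [ 3.800e-01  1.330e-01  1.652e+00 -1.000e-03  1.357e+00 -3.920e-01]
```

Request:
{"api": "arm_command", "payload": {"motion": [[[0, 0, 0.09, -0.15, -0.05, 0, 1], [0, 0, 0.18, -0.3, -0.1, 0, 1], [0, 0, 0.27, -0.45, -0.15, 0, 1], [0, 0, 0.318, -0.6, -0.2, 0, 1], [0, 0, 0.318, -0.75, -0.24, 0, 1], [0, 0, 0.318, -0.88, -0.28, 0, 1], [0, 0, 0.318, -1, -0.31, 0, 1], [0, 0, 0.318, -1, -0.31, 0, 1]]]}}

```text
time: 1.75
tool_pos: [0.5125, -0.0511, 0.2797]
tool_rot: [-3.141, 0.001, 1.841]
contact_force: [-0.3, 0.8, 0.2]
opening: 0.0918
```

```bash
python3 d.py .5455 -.0855 .26 1.843
```

```text
[-0.0005  0.0004 -0.0012] [-0.1399  0.0754  0.0658] dist 0.05161234015364646 pos [ 0.5125 -0.0511  0.2797] [-3.1408e+00  7.0000e-04  1.8411e+00] q [-2.480e-01  2.870e-01  1.455e+00 -1.000e-03  1.400e+00 -5.180e-01]
```

Request:
{"api": "arm_command", "payload": {"motion": [[[0, 0, 0, -0.1, 0.05, 0.03, 1], [0, 0, 0, -0.14, 0.075, 0.065, 1], [0, 0, 0, -0.14, 0.075, 0.065, 1], [0, 0, 0, -0.14, 0.075, 0.065, 1]]]}}

```text
time: 2.15
tool_pos: [0.5434, -0.0807, 0.2606]
tool_rot: [-3.14, -0.002, 1.846]
contact_force: [0.3, -0.0, 0.9]
opening: 0.092
```

```bash
python3 - <<'E'
from h import *
from cell import robot
for n in ["wrist","top"]:
    c=robot.read_camera(n);cv2.imwrite(f"pics/{n}1.png",c["image"][:,:,::-1])
    P=pts(c);x,y,z=P[...,0],P[...,1],P[...,2]
    m=(z>.18)&(z<.2)&(x>.5)&(x<.6)&(y>-.2)&(y<-.05)
    k,l,st,ce=cv2.connectedComponentsWithStats(m.astype(np.uint8))
    for i in range(1,k):
        if st[i,4]>30:
            q=P[l==i];t=q[q[:,2]>np.percentile(q[:,2],90)-.004];print(n,ce[i].round(),st[i,4],rect(t[:,:2]),t.mean(0).round(4))
E
python3 d.py .5455 -.0855 .153 1.843
```

```text
wrist [317. 267.] 1944 (array([543.3, -85. ]), array([21.8, 32. ]), 15.1) [ 0.5429 -0.0844  0.1888]
wrist [317. 394.] 787 (array([ 567.1, -170.9]), array([14. , 23.1]), 15.3) [ 0.5668 -0.17    0.1886]
[ 0.0001 -0.0002  0.0022] [-0.0177  0.0013  0.362 ] dist 0.1087235613594549 pos [ 0.5437 -0.0805  0.2616] [ 3.1415e+00 -3.0000e-04  1.8465e+00] q [-0.287  0.363  1.395  0.     1.384 -0.563]
```

View pics/wrist1.png

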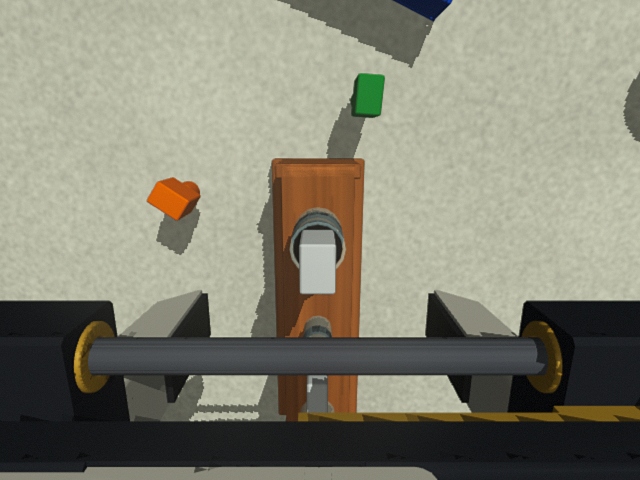

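The wrist view shows the wide tab at (317,267), centred between the jaws and aligned with them. The slim tab is at (317,394). Next I descend.

Request:
{"api": "arm_command", "payload": {"motion": [[[0, 0, 0, -0.015, 0, 0.12, 0.3], [0, 0, 0, -0.015, 0, 0.24, 0.0], [0, 0, 0, -0.015, 0, 0.32, 0.0], [0, 0, 0, -0.015, 0, 0.36, 0.0], [0, 0, 0, -0.015, 0, 0.36, 0.0], [0, 0, 0, -0.015, 0, 0.36, 0.0]]]}}

```text
time: 2.85
tool_pos: [0.5461, -0.0858, 0.1546]
tool_rot: [3.14, 0.001, 1.846]
contact_force: [-1.1, -0.1, 0.7]
opening: 0.0492
```

```bash
python3 - <<'E'
from h import *
from cell import robot
for n in ["wrist","scene"]:
    c=robot.read_camera(n);cv2.imwrite(f"pics/{n}2.png",c["image"][:,:,::-1])
a=cv2.imread("pics/wrist2.png")
b=cv2.imread("pics/scene2.png")[180:420,120:440]
cv2.imwrite("pics/c2.png",np.hstack([cv2.resize(a,(400,300)),cv2.resize(b,(400,300),interpolation=2)]))
E
python3 d.py .5445 -.085 .153 1.843
```

```text
[0.0017 0.001  0.0017] [ 0.0051 -0.0048  0.0064] dist 0.0028333130283970122 pos [ 0.5463 -0.0861  0.1549] [3.1389e+00 1.6000e-03 1.8457e+00] q [-0.295  0.457  1.555  0.     1.126 -0.57 ]
```

View pics/c2.png

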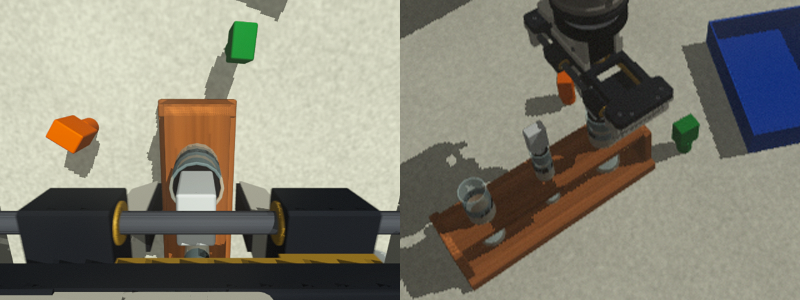

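The tab at (196,210) in the left half sits midway between the fingers at about (150,215) and (245,215). I'm closing now.

Request:
{"api": "arm_command", "payload": {"motion": [[[0, 0, 0, 0.003, -0.003, 0.004, -0.6], [0, 0, 0, 0.003, -0.003, 0.004, -1], [0, 0, 0, 0.003, -0.003, 0.004, -1], [0, 0, 0, 0.003, -0.003, 0.004, -1], [0, 0, 0, 0.003, -0.003, 0.004, -1], [0, 0, 0, 0.003, -0.003, 0.004, -1]]], "grip_force": 50}}

```text
time: 3.55
tool_pos: [0.5443, -0.0854, 0.1523]
tool_rot: [3.141, 0.0, 1.845]
contact_force: [-0.7, -0.4, 3.4]
opening: 0.0214
```

Request:
{"api": "arm_command", "payload": {"motion": [[[0, -0.044, 0, 0.005, 0, 0, -1], [0, -0.088, 0, 0.01, 0, 0.001, -1], [0, -0.12, 0, 0.0135, 0, 0.001, -1], [0, -0.12, 0, 0.0135, 0, 0.001, -1], [0, -0.12, 0, 0.0135, 0, 0.001, -1], [0, -0.12, 0, 0.0135, 0, 0.001, -1]]]}}

```text
time: 4.15
tool_pos: [0.5434, -0.0814, 0.1528]
tool_rot: [3.14, 0.189, 1.846]
contact_force: [-2.9, 2.1, 8.9]
opening: 0.0219
```

Run:
```python
from h import *
from cell import robot
for n in ["wrist","scene"]:
    c=robot.read_camera(n);cv2.imwrite(f"pics/{n}3.png",c["image"][:,:,::-1])
a=cv2.imread("pics/wrist3.png")
b=cv2.imread("pics/scene3.png")[200:380,160:400]
cv2.imwrite("pics/c3.png",np.hstack([cv2.resize(a,(400,300)),cv2.resize(b,(400,300),interpolation=2)]))
s=robot.observe();print({k:np.round(s[k],3).tolist() for k in ["tool_pos","tool_rot","contact_force","torque","opening"]})
```

```text
{'tool_pos': [0.543, -0.081, 0.153], 'tool_rot': [3.14, 0.189, 1.845], 'contact_force': [-2.041, 2.223, 9.018], 'torque': [0.092, 0.526, -0.094], 'opening': 0.022}
```

View pics/c3.png

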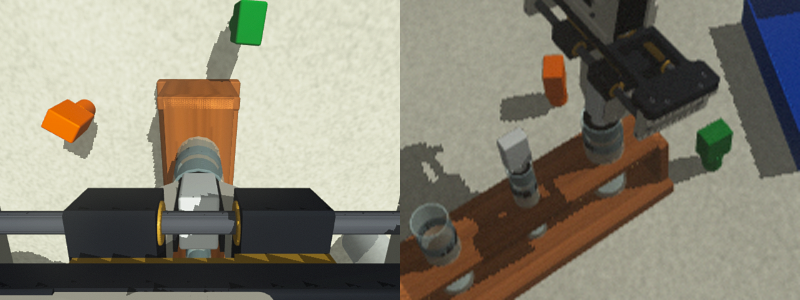

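```bash
cat > tilt.py <<'E'
from h import *
from cell import robot
def tilt():
    c=robot.read_camera("wrist");P=pts(c);im=c["image"].astype(int)
    s=robot.observe()
    d=P[...,:2]-s["tool_pos"][:2]
    w=(im.min(-1)>120)&((im.max(-1)-im.min(-1))<25)&(P[...,2]>.17)&(np.abs(d).max(-1)<.03)
    k,l,st,ce=cv2.connectedComponentsWithStats(w.astype(np.uint8))
    i=1+np.argmax(st[1:,4]);print(ce[i].round(),st[i])
    q=P[l==i]
    # top face only: fit plane iteratively
    sel=q[:,2]>np.percentile(q[:,2],30)
    for _ in range(8):
        m=q[sel].mean(0);n=np.linalg.svd(q[sel]-m,full_matrices=False)[2][2];n*=np.sign(n[2]);r=(q-m)@n;sel=np.abs(r)<.0012
    yr=np.array([-np.sin(.272),np.cos(.272),0]);xr=np.array([np.cos(.272),np.sin(.272),0])
    print("n",sel.sum(),"tilt left deg",np.degrees(np.arcsin(n@yr)).round(2),"x",np.degrees(np.arcsin(n@xr)).round(2),"centre",m.round(4),"grip",(m-.02*n).round(4))
    print({k:np.round(s[k],3).tolist() for k in ["time","tool_pos","tool_rot","contact_force","opening"]})
tilt()
E
python3 tilt.py
```

```text
[316. 317.] [ 286  296   63   41 2180]
n 1210 tilt left deg 14.06 x -0.94 centre [ 0.5364 -0.0632  0.1864] grip [ 0.538  -0.0678  0.167 ]
{'time': 4.3, 'tool_pos': [0.543, -0.081, 0.153], 'tool_rot': [3.14, 0.189, 1.845], 'contact_force': [-2.049, 1.341, 9.467], 'opening': 0.022}
```

It rocked left with the gripper, by 10.8° on the tool and about 14° from the rough plane fit on the tab. Now I bring it upright and ease it up.

Request:
{"api": "arm_command", "payload": {"motion": [[[0, 0.06, 0, -0.007, 0, 0, -1], [0, 0.12, 0, -0.0135, 0, 0, -1], [0, 0.12, 0, -0.0135, 0, 0, -1], [0, 0.12, 0, -0.0135, 0, 0, -1]]]}}

```text
time: 4.7
tool_pos: [0.5449, -0.0862, 0.1528]
tool_rot: [3.14, 0.003, 1.844]
contact_force: [0.8, -3.2, 2.9]
opening: 0.0219
```

```bash
python3 tilt.py;python3 d.py .5445 -.085 .163 1.845
```

```text
[297. 473.] [ 161  467  276   13 3413]
n 3412 tilt left deg -59.85 x 0.59 centre [ 0.5337 -0.0622  0.2627] grip [ 0.5288 -0.0456  0.2526]
{'time': 4.75, 'tool_pos': [0.545, -0.086, 0.153], 'tool_rot': [3.14, 0.003, 1.845], 'contact_force': [1.435, -2.921, 2.209], 'opening': 0.022}
[ 0.0008  0.0021 -0.0001] [ 0.0037 -0.0001 -0.034 ] dist 0.010271700753182414 pos [ 0.5448 -0.0861  0.1528] [3.1404 0.0033 1.8448] q [-0.294  0.457  1.561 -0.002  1.12  -0.567]
```

Request:
{"api": "arm_command", "payload": {"motion": [[[0, 0, 0, 0.003, 0, -0.008, -1], [0, 0, 0, 0.003, 0, -0.016, -1], [0, 0, 0, 0.003, 0, -0.024, -1], [0, 0, 0, 0.003, 0, -0.032, -1], [0, 0, 0, 0.003, 0, -0.034, -1], [0, 0, 0, 0.003, 0, -0.034, -1]]]}}

```text
time: 5.35
tool_pos: [0.5433, -0.0843, 0.1605]
tool_rot: [-3.139, 0.0, 1.846]
contact_force: [3.6, -4.0, -11.4]
opening: 0.0218
```

```bash
sed -i 's/(P\[...,2\]>.17)/(P[...,2]>.17)\&(P[...,2]<.225)/' tilt.py; python3 tilt.py
python3 - <<'E'
from h import *
from cell import robot
for n in ["wrist","scene"]:
    c=robot.read_camera(n);cv2.imwrite(f"pics/{n}4.png",c["image"][:,:,::-1])
a=cv2.imread("pics/wrist4.png")
b=cv2.imread("pics/scene4.png")[200:380,160:400]
cv2.imwrite("pics/c4.png",np.hstack([cv2.resize(a,(400,300)),cv2.resize(b,(400,300),interpolation=2)]))
E
```

```text
[318. 312.] [ 286  286   65   51 3050]
n 957 tilt left deg 67.62 x 0.69 centre [ 0.5385 -0.0705  0.1939] grip [ 0.5433 -0.0884  0.1863]
{'time': 5.4, 'tool_pos': [0.543, -0.084, 0.16], 'tool_rot': [-3.139, 0.0, 1.846], 'contact_force': [4.563, -3.883, -12.139], 'opening': 0.022}
```

View pics/c4.png

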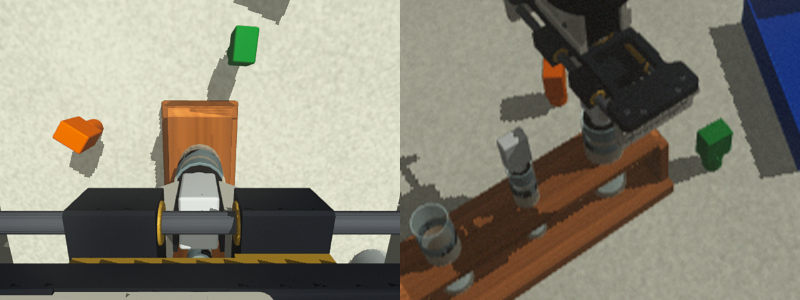

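Run:
```python
from h import *
from cell import robot
c=robot.read_camera("wrist");P=pts(c)
for r in range(280,345,4): print(r,P[r,317].round(4),c["image"][r,317])
```

```text
280 [ 0.5377 -0.069   0.1633] [168 174 168]
284 [ 0.5376 -0.0688  0.1684] [173 177 169]
288 [ 0.5378 -0.0693  0.1713] [171 176 168]
292 [ 0.5378 -0.0692  0.1758] [174 179 172]
296 [ 0.5378 -0.0691  0.1799] [175 180 172]
300 [ 0.5378 -0.0691  0.1837] [175 181 172]
304 [ 0.5378 -0.0693  0.1868] [174 182 174]
308 [ 0.5379 -0.0693  0.1902] [176 181 174]
312 [ 0.5377 -0.0687  0.1947] [175 180 173]
316 [ 0.5378 -0.0691  0.1969] [222 229 221]
320 [ 0.5383 -0.0707  0.1965] [228 232 228]
324 [ 0.5386 -0.0718  0.197 ] [223 228 223]
328 [ 0.5389 -0.0728  0.1977] [222 228 221]
332 [ 0.5391 -0.0737  0.1988] [221 228 222]
336 [ 0.5397 -0.0756  0.1978] [232 239 230]
340 [ 0.5339 -0.0546  0.2404] [76 78 81]
344 [ 0.534  -0.0549  0.2416] [80 84 87]
```

The tab top rose about 8 mm to 0.1975 and stayed upright, so the grip is not slipping. Now I rock it right.

Request:
{"api": "arm_command", "payload": {"motion": [[[0, 0.044, 0, -0.0065, 0, -0.001, -1], [0, 0.088, 0, -0.013, 0, -0.002, -1], [0, 0.125, 0, -0.0185, 0, -0.003, -1], [0, 0.125, 0, -0.0185, 0, -0.003, -1], [0, 0.125, 0, -0.0185, 0, -0.003, -1], [0, 0.125, 0, -0.0185, 0, -0.003, -1]]]}}

```text
time: 6.15
tool_pos: [0.5451, -0.0895, 0.1627]
tool_rot: [-3.14, -0.195, 1.846]
contact_force: [2.7, -2.8, -10.4]
opening: 0.0214
```

Run:
```python
from h import *
from cell import robot
c=robot.read_camera("wrist");P=pts(c);cv2.imwrite("pics/wrist5.png",c["image"][:,:,::-1])
for r in range(280,345,4): print(r,P[r,317].round(4),c["image"][r,317])
s=robot.observe();print({k:np.round(s[k],3).tolist() for k in ["time","tool_pos","tool_rot","contact_force","opening"]})
```

```text
280 [ 0.5398 -0.0751  0.168 ] [184 192 183]
284 [ 0.5401 -0.0761  0.1719] [185 191 183]
288 [ 0.5402 -0.0766  0.1779] [187 193 184]
292 [ 0.5405 -0.0775  0.1808] [189 191 184]
296 [ 0.5407 -0.0784  0.1841] [186 192 183]
300 [ 0.5409 -0.0788  0.1888] [186 194 186]
304 [ 0.5411 -0.0796  0.192 ] [189 195 187]
308 [ 0.5412 -0.08    0.1963] [189 193 187]
312 [ 0.5415 -0.0809  0.1979] [187 192 185]
316 [ 0.5417 -0.0817  0.2002] [224 228 224]
320 [ 0.542  -0.0828  0.2008] [220 226 218]
324 [ 0.5423 -0.0837  0.2023] [203 209 203]
328 [ 0.5427 -0.0851  0.202 ] [205 210 203]
332 [ 0.5432 -0.0868  0.2004] [203 210 201]
336 [ 0.5435 -0.0879  0.2009] [208 216 207]
340 [ 0.5401 -0.0754  0.247 ] [76 78 82]
344 [ 0.5401 -0.0756  0.249 ] [84 86 90]
{'time': 6.2, 'tool_pos': [0.545, -0.089, 0.163], 'tool_rot': [-3.14, -0.195, 1.846], 'contact_force': [2.201, -2.463, -10.32], 'opening': 0.022}
```

View pics/wrist5.png

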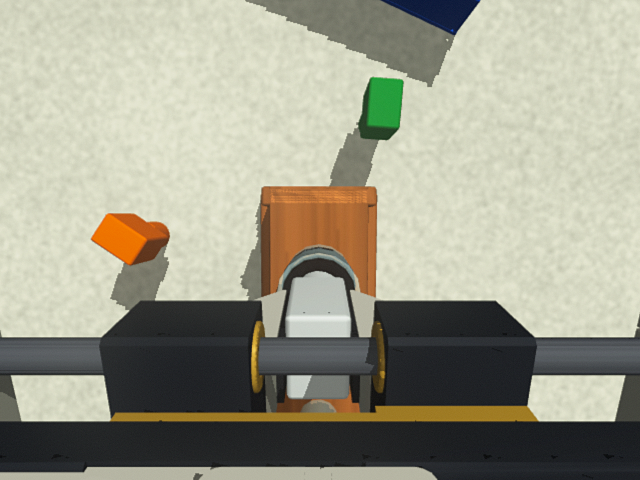

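The tab's front face leans about 12° right, and the tab centre is about 161 mm above the tube's underside, inside the 155–170 mm window. Now upright and out.

Request:
{"api": "arm_command", "payload": {"motion": [[[0, -0.06, 0, 0.009, 0, 0, -1], [0, -0.125, 0, 0.0185, 0, 0, -1], [0, -0.125, 0, 0.0185, 0, 0, -1]]]}}

```text
time: 6.5
tool_pos: [0.5434, -0.083, 0.1658]
tool_rot: [3.142, 0.004, 1.85]
contact_force: [-0.4, -6.3, -0.5]
opening: 0.0216
```

Request:
{"api": "arm_command", "payload": {"motion": [[[0, 0, 0, 0, 0, -0.015, -1], [0, 0, 0, 0, 0, -0.03, -1], [0, 0, 0, 0, 0, -0.05, -1], [0, 0, 0, 0, 0, -0.08, -1], [0, 0, 0, 0, 0, -0.13, -1], [0, 0, 0, 0, 0, -0.2, -1], [0, 0, 0, 0, 0, -0.28, -1], [0, 0, 0, 0, 0, -0.28, -1]]]}}

```text
time: 7.3
tool_pos: [0.5456, -0.0849, 0.2527]
tool_rot: [3.135, 0.003, 1.846]
contact_force: [0.7, -0.5, -0.2]
opening: 0.0218
```

```bash
python3 - <<'E'
from h import *
from cell import robot
for n in ["wrist","scene"]:
    c=robot.read_camera(n);cv2.imwrite(f"pics/{n}6.png",c["image"][:,:,::-1])
a=cv2.imread("pics/wrist6.png")
b=cv2.imread("pics/scene6.png")[120:390,120:480]
cv2.imwrite("pics/c6.png",np.hstack([cv2.resize(a,(400,300)),cv2.resize(b,(400,300),interpolation=2)]))
E
python3 d.py .5035 .215 .24 1.65
```

```text
[ 0.0006 -0.      0.1244] [0.9976 0.1405 0.0305] dist 0.3023844839587308 pos [ 0.5441 -0.0845  0.2491] [3.1406e+00 1.0000e-04 1.8454e+00] q [-0.294  0.373  1.415  0.     1.353 -0.568]
```

View pics/c6.png

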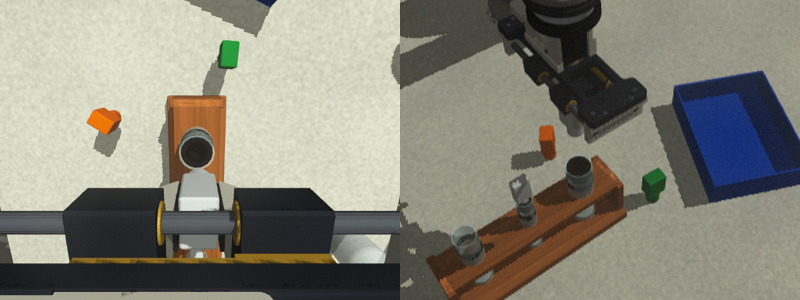

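The stopper is out, held in the jaws, and the tube mouth is empty at (196,148). Now I carry it to the tray.

Request:
{"api": "arm_command", "payload": {"motion": [[[0, 0, 0.06, 0.14, 0.02, 0, -1], [0, 0, 0.12, 0.28, 0.04, 0, -1], [0, 0, 0.18, 0.42, 0.06, 0, -1], [0, 0, 0.24, 0.56, 0.08, 0, -1], [0, 0, 0.27, 0.7, 0.1, 0, -1], [0, 0, 0.27, 0.84, 0.12, 0, -1], [0, 0, 0.27, 0.99, 0.14, 0, -1], [0, 0, 0.27, 0.99, 0.14, 0, -1]]]}}

```text
time: 8.2
tool_pos: [0.5019, 0.2174, 0.2473]
tool_rot: [-3.139, -0.001, 1.427]
contact_force: [0.6, -1.3, -0.4]
opening: 0.022
```

```bash
python3 d.py .5035 .215 .037 1.424
```

```text
[-0.002  -0.0007  0.0019] [-0.0078  0.0086  0.7011] dist 0.21036306491217044 pos [0.5019 0.2174 0.2473] [-3.1385e+00 -1.1000e-03  1.4270e+00] q [0.267 0.369 1.426 0.002 1.349 0.411]
```

Request:
{"api": "arm_command", "payload": {"motion": [[[0, 0, 0, -0.005, 0.005, 0.14, -1], [0, 0, 0, -0.005, 0.005, 0.28, -1], [0, 0, 0, -0.005, 0.005, 0.42, -1], [0, 0, 0, -0.005, 0.005, 0.53, -1], [0, 0, 0, -0.005, 0.005, 0.6, -1], [0, 0, 0, -0.005, 0.005, 0.63, -1], [0, 0, 0, -0.005, 0.005, 0.65, -1], [0, 0, 0, -0.005, 0.005, 0.66, -1]]]}}

```text
time: 9.0
tool_pos: [0.5055, 0.2108, 0.0508]
tool_rot: [3.141, -0.0, 1.421]
contact_force: [0.0, -1.0, 0.2]
opening: 0.0216
```

Request:
{"api": "arm_command", "payload": {"motion": [[[0, 0, 0, 0, 0, 0.01, -1], [0, 0, 0, 0, 0, 0.02, -1], [0, 0, 0, 0, 0, 0.03, -1], [0, 0, 0, 0, 0, 0.03, -1]]]}}

```text
time: 9.4
tool_pos: [0.5051, 0.211, 0.0416]
tool_rot: [-3.142, -0.0, 1.421]
contact_force: [-0.1, 0.6, -0.4]
opening: 0.0217
```

Request:
{"api": "arm_command", "payload": {"motion": [[[0, 0, 0, 0, 0, 0.007, -1], [0, 0, 0, 0, 0, 0.014, -1], [0, 0, 0, 0, 0, 0.018, -1], [0, 0, 0, 0, 0, 0.018, -1]]]}}

```text
time: 9.8
tool_pos: [0.505, 0.211, 0.0361]
tool_rot: [-3.141, 0.0, 1.421]
contact_force: [0.6, 0.2, -0.2]
opening: 0.0218
```

Request:
{"api": "arm_command", "payload": {"motion": [[[0, 0, 0, 0, 0, 0.004, -1], [0, 0, 0, 0, 0, 0.007, -1], [0, 0, 0, 0, 0, 0.007, -1]]]}}

```text
time: 10.1
tool_pos: [0.5051, 0.211, 0.0341]
tool_rot: [-3.141, -0.0, 1.421]
contact_force: [-0.1, 0.1, -0.7]
opening: 0.0221
```

Still no contact, but it must be within 1–2 mm of the floor, so I release here.

Request:
{"api": "arm_command", "payload": {"motion": [[[0, 0, 0, 0, 0, 0, -0.4], [0, 0, 0, 0, 0, 0, -0.2], [0, 0, 0, 0, 0, 0, 0.1], [0, 0, 0, 0, 0, 0, 0.4], [0, 0, 0, 0, 0, 0, 0.4], [0, 0, 0, 0, 0, 0, 0.4]]]}}

```text
time: 10.7
tool_pos: [0.5052, 0.211, 0.0342]
tool_rot: [3.141, -0.0, 1.421]
contact_force: [0.5, 0.5, 1.6]
opening: 0.062
```

Request:
{"api": "arm_command", "payload": {"motion": [[[0, 0, 0, 0, 0, -0.05, 0.4], [0, 0, 0, 0, 0, -0.12, 0.4], [0, 0, 0, 0, 0, -0.25, 0.4], [0, 0, 0, 0, 0, -0.4, 0.4], [0, 0, 0, 0, 0, -0.55, 0.4], [0, 0, 0, 0, 0, -0.7, 0.4], [0, 0, 0, 0, 0, -0.7, 0.4]]]}}

```text
time: 11.4
tool_pos: [0.5079, 0.2119, 0.251]
tool_rot: [3.13, -0.005, 1.422]
contact_force: [0.8, -0.2, -0.5]
opening: 0.0644
```

Run:
```python
from h import *
from cell import robot
c=robot.read_camera("wrist");cv2.imwrite("pics/wrist7.png",c["image"][:,:,::-1])
P=pts(c);im=c["image"].astype(int);x,y,z=P[...,0],P[...,1],P[...,2]
m=(im.min(-1)>100)&(x>.4)&(x<.6)&(y>.13)&(y<.29)&(z<.1)&(z>.006)
print(m.sum(),P[m].mean(0).round(3),P[m].min(0).round(3),P[m].max(0).round(3))
c=robot.read_camera("scene");cv2.imwrite("pics/scene7.png",c["image"][:,:,::-1]);P=pts(c);x,y,z=P[...,0],P[...,1],P[...,2]
m=(z>.155)&(z<.21)&(x>.5)&(x<.65)&(y>-.22)&(y<-.12);q=P[m];t=q[q[:,2]>.183];print("slim",t.mean(0).round(4),rect(t[:,:2]))
a=cv2.imread("pics/wrist7.png");b=cv2.imread("pics/scene7.png")
cv2.imwrite("pics/c7.png",np.hstack([cv2.resize(a,(400,300)),cv2.resize(b,(400,300),interpolation=3)]))
s=robot.observe();print({k:np.round(s[k],3).tolist() for k in ["time","tool_pos","contact_force","opening"]})
```

```text
1129 [0.508 0.216 0.066] [0.4   0.13  0.021] [0.6   0.29  0.072]
slim [ 0.5695 -0.1703  0.1886] (array([ 568.7, -170.2]), array([14.6, 23.9]), 19.4)
{'time': 11.5, 'tool_pos': [0.505, 0.211, 0.245], 'contact_force': [-0.328, 0.449, -1.068], 'opening': 0.065}
```

View pics/c7.png

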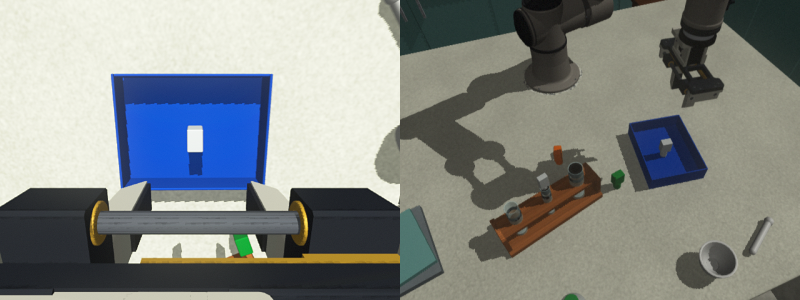

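The stopper stands in the tray at (195,138) in the wrist half. Its top is at about 0.07 m, so the tab centre is at about 0.05 m. The slim stopper hasn't moved. Handing in.

```bash
python3 -c "
from cell import robot
print(robot.hand_in())"
```

```text
the job is handed in; nothing more can be done
None
```

I worked the wide tube's stopper out and left it standing in the middle of the blue tray, then handed the job in at about 11.5 s. The hand-in gives no verdict, so the figures below are from my own checks.

- **Rock left:** the tool tilted 10.8°. A rough plane fit on the tab gave about 14°.
- **Ease up and rock right:** I drew the stopper up about 8 mm. The tool then tilted about 11° right and the tab leaned about 12°, with its centre about 161 mm above the tube's underside.
- **Out and into the tray:** I set it upright, pulled it clear of the rim and released it in the tray just above the floor.
- **Last pictures:** the stopper stands near the tray's centre with its tab centre about 50 mm high. The slim stopper is within 1 mm of its first reading, and the gripper is clear of everything.
- **Checks that failed:** the plane fit gave useless tilt values for the two upright poses because the gripper hid part of the tab. For the lift and the rock right I used depth readings down the tab's front face instead. I saw no floor contact before releasing, so the stopper dropped a millimetre or two.

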